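# Sort the demo-table game pieces back into their trays

### The arm

A 6-joint arm with a two-finger parallel gripper is mounted at the origin on the work surface. World frame = base frame: x ahead of the robot, y to its left, z up, the work surface at z = 0. Lengths are in m, angles in rad, forces in N, time in s.
With the tool pointing down it reaches from about 0.35 to 0.725 m from the base axis. Payload 6 kg.
Tool frame: the origin (TCP) lies at the very end of the fingers, on their centre line; the grasp point (between the pads) lies behind it (arm.hold_point_z is the z of the grasp point in the tool frame, in m); z points along the fingers, y is the line along which they close (so a half turn about z gives the same grasp; the last joint's range is limited). The gripper opens to 85 mm and grips with 20 to 120 N. Pads are 22 mm wide; open, the fingers measure 114 mm over their backs; the gripper's body (76 mm by 85 mm) begins 54 mm behind the grasp point. The pads swing forward as they close: fully open they stand 13 mm farther back than shut.
Start: joints at [-0.818, 0.04, 0.085, 0, -1.615, -0.334], TCP at [0.244, -0.548, 0.231] pointing down, gripper open.
Joint ranges: [-2.56, 2.56], [-1.29, 2.01], [-1.08, 1.49], [-3.29, 1.98], [-2.81, -0.18], [-2.99, 2.99]. Speed limits (rad/s): [2.57, 2.57, 3.01, 3.14, 3.14, 3.14].

### API

Orientations are given as [roll, pitch, yaw] about the fixed x, y, z axes, in that order (R = Rz(yaw) Ry(pitch) Rx(roll)).
In Python, from rig import arm gives the robot as it stands.
- The arm moves only by the tool arm_command, never from a script. Its argument "deltas" is a list of rows, each an object with "linear": the shift along the tool's x, y, z in mm, a list of three; "angular": the turn, a rotation vector about the tool's x, y, z in degrees, a list of three; "fingers": the finger opening in mm, from 0 to 85.4. A call has 1 to 20 rows; each row shifts and turns the commanded pose from where the row before left it, along the tool's axes as they then stand; what a row does not reach is not made up. A row lasts 1/10 s, in which the tool goes at most 50 mm and 8.59 degrees, less where a joint would pass 70% of its speed; a pose out of reach is approached as far as the arm can. A call is refused whole if a number of a shift passes 50 or a number of a turn 8.59, either way. A call with a gripper value outside its range is refused whole. The fingers move at their own pace and stop on an object; "newtons" is the grip in N (left out, the last holds). Time passes only in rows, so rows that do not move let the fingers close. It gives the time, the measured TCP pose, the force, the opening and the grip force at its end, in the units of the state.
- arm.get_obs(): the state, without advancing time (a new reading comes with each control period).
- arm.grab_frame(name): name is "scene" or "top" or "wrist"; returns a dict with "img" (420x560x3 uint8, blue, green, red), "K" (3x3 intrinsics, pixels), "cam_to_world" (4x4, takes a point from camera to world coordinates). Camera axes: x right, y down, z forward; pixel columns grow to the right and rows downward; lengths in m; the calibration is good to about 2 mm. A picture is of the moment at which its call begins. There is no depth.
- arm.hand_in(): hands the job in; it is judged then, once.
The state is a dict: "time_s": time; "joint_pos": joint angles; "qvel": joint speeds; "joint_torque": joint torques, N m; "ee_pos": TCP position; "tool_rot": TCP orientation; "wrist_force": force on the tool from outside, world axes, zero at the start; "wrist_torque": the same for the moment, N m; "opening": opening from 0.0 (shut) to 1.0 (fully open); "gripper_force": force on a finger pad.
Only numpy, scipy, OpenCV 4.12 (cv2) and the standard library are available. Lean on these libraries where they do the work, as an engineer would, in place of code of your own. Each camera call takes 0.05 s, during which the arm holds its last target. There are 200 camera calls.

### The job

The demo game is over: sort the five loose wooden pieces from the mat into the trays whose glued-on samples show their kind - the chess pawn and rook standing upright in the chess tray, one in each bay; the two draughts pieces lying flat in the draughts tray, one in each bay; and the domino lying flat, pips up, in the domino tray. Each must rest squarely on the tray's floor and be set down rather than dropped. Leave the dice cup and the card box where they are.

Things in the scene. Friction and masses are not known exactly. Their poses are not given: they have to be found in the camera images.
- pawn: Loose turned-wood chess pawn, dark, standing upright, 55 mm tall: round base 30 mm across and 9 mm high, thin neck 14 to 16 mm, head 22 mm across from 36 to 50 mm height (straight-sided there, the place to grip). About 25 g. Origin at the centre of its underside, z up.
- rook: Loose turned-wood chess rook (castle), pale, standing upright, 59 mm tall with its four battlements: round base 34 mm across and 10 mm high, neck 20 to 22 mm, straight-sided head 30 mm across from 42 to 54 mm height (the place to grip). About 40 g. Origin at the centre of its underside, z up.
- man: Loose draughts man, single: a pale flat wooden disc 36 mm across and 12 mm thick, lying flat. About 15 g. Origin at the centre of its underside, z up.
- king: Loose draughts king: a dark wooden piece of two discs in one, 36 mm across and 24 mm thick (twice the height of the man), a single solid piece, lying flat. About 30 g. Origin at the centre of its underside, z up.
- domino: Loose pale wooden domino with black pips upwards, lying flat, 26 mm wide (local x), 52 mm long (local y), 10 mm thick. About 20 g. Origin at the centre of its underside, z up.
- chess_tray: Fixed wooden tray. Origin under the middle of its well, at table height; x away from the robot (turned up to 10 degrees). Well 96 (x) by 128 mm (y), floor 4 mm up, 4 mm walls with tops 14 mm up. A rib at y=0 (4 mm wide, top 8 mm up) makes two bays centred at y=-33 and +33. Ledge (x 52 to 98 mm, 10 mm high) with glued samples: pawn and rook on their sides, tops at most 44 mm up.
- draughts_tray: Fixed wooden tray. Origin under the middle of its well, at table height; x away from the robot (turned up to 10 degrees). Well 96 (x) by 128 mm (y), floor 4 mm up, 4 mm walls with tops 14 mm up. A rib at y=0 (4 mm wide, top 8 mm up) makes two bays centred at y=-33 and +33. Ledge (x 52 to 98 mm, 10 mm high) with glued samples: single and double disc, flat, tops at most 34 mm up.
- domino_tray: Fixed wooden tray. Origin under the middle of its well, at table height; x away from the robot (turned up to 10 degrees). Well 96 (x) by 128 mm (y), floor 4 mm up, 4 mm walls with tops 14 mm up. No rib: one bay. Ledge (x 52 to 98 mm, 10 mm high) with glued samples: one domino, flat, long side along y, top 20 mm up.
- dice_cup: Loose black dice cup, open at the top, 64 mm across the rim and 62 mm high, 250 g. Stands on the mat among the pieces; leave it alone. Origin at the centre of its underside, z up.
- card_box: Loose closed card box lying flat, cardboard with a blue panel on top, 90 mm (local x) by 64 mm (local y), 26 mm high, 200 g. Stands on the mat among the pieces; leave it alone. Origin at the centre of its underside, z up.

How it is judged:
By the outcome, as a careful person would: the job done as asked, in the order asked, and still so for the second after the job is handed in, with the robot touching nothing.
It also fails if it takes over 120 s, if anything falls off the work surface, if the arm or the gripper's body presses on something with over 40 N, if the wrist force passes 120 N, or if a joint passes its speed limit or range.

## Working session

There is one attempt and no reset: what is moved stays moved. The work goes in short steps, Python scripts to look and compute and a tool call to move; the robot and the scene stay as the last step left them, time stands still between calls to the robot, and variables do not carry over. Pictures are saved under pics/ and viewed, at most 14 in all, crops included, and the job is handed in when it is done.

Besides the shell and the picture viewer there is one more tool, called after "Request:" in YAML: its name, and indented under it one key for each argument. arm_command: Moves the arm, as the interface text tells. Its arguments: {"type":"object","properties":{"deltas":{"type":"array","items":{"type":"object","properties":{"linear":{"type":"array","items":{"type":"number"}},"angular":{"type":"array","items":{"type":"number"}},"fingers":{"type":"number"}}}},"newtons":{"type":"number"}},"required":["deltas"]}

```bash
mkdir -p pics; ls; python3 - <<'E'
from rig import arm
import cv2,numpy as np
np.set_printoptions(precision=4,suppress=True)
for n in ("top","scene"):
    f=arm.grab_frame(n); cv2.imwrite(f"pics/{n}0.png",f["img"]); print(n,f["K"],f["cam_to_world"])
o=arm.get_obs(); print(o, arm.hold_point_z)
E
```

```text
pics
top [[413.4514   0.     286.1619]
 [  0.     413.4514 212.3736]
 [  0.       0.       1.    ]] [[ 0.1022 -0.9721  0.2109  0.3716]
 [-0.9947 -0.0988  0.0267 -0.0147]
 [-0.0051 -0.2125 -0.9771  0.8559]
 [ 0.      0.      0.      1.    ]]
scene [[404.8521   0.     280.9916]
 [  0.     404.8521 210.5286]
 [  0.       0.       1.    ]] [[-0.0217  0.7844 -0.6199  1.1863]
 [ 0.9998  0.0147 -0.0164  0.034 ]
 [-0.0037 -0.6201 -0.7845  0.882 ]
 [ 0.      0.      0.      1.    ]]
{'time_s': 0.1, 'joint_pos': array([-0.8183,  0.0407,  0.0839, -0.0004, -1.6155, -0.3337]), 'qvel': array([-0.0002, -0.0027,  0.0035,  0.0013, -0.0004, -0.001 ]), 'joint_torque': array([ -0.0054, -36.9341,  34.8283,   6.9518,  -0.0045,   0.    ]), 'ee_pos': array([ 0.244 , -0.5479,  0.2304]), 'tool_rot': array([ 3.14  , -0.0001, -2.7228]), 'wrist_force': array([-0.9723, -1.2169, -0.9195]), 'wrist_torque': array([ 0.0242,  0.04  , -0.004 ]), 'gripper_force': 0.0, 'opening': 1.0044162962820995} -0.0187
```

View pics/top0.png

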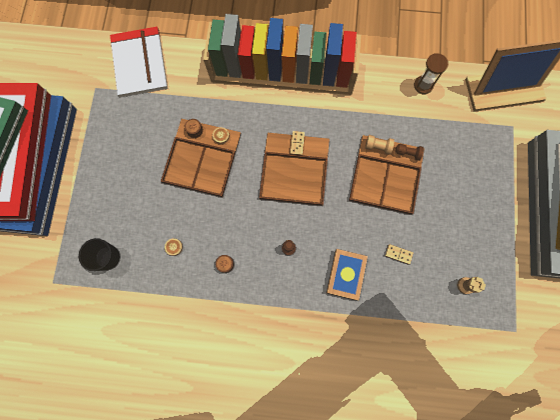

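View pics/scene0.png

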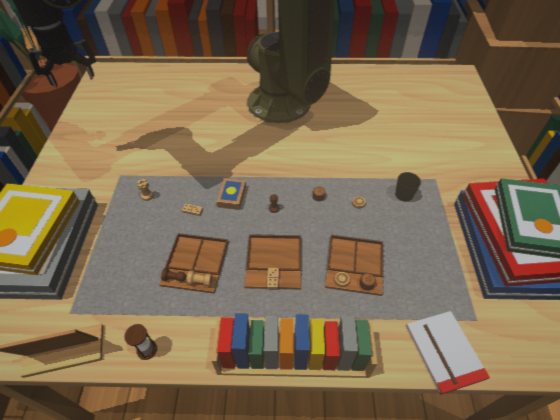

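```bash
cat > h.py <<'E'
from rig import arm
import cv2,numpy as np
np.set_printoptions(precision=4,suppress=True)
def ray(f,p):
    T=f["cam_to_world"]; d=T[:3,:3]@np.linalg.solve(f["K"],[p[0],p[1],1.]); return T[:3,3],d/np.linalg.norm(d)
def plane(f,p,z):
    o,d=ray(f,p); return o+d*(z-o[2])/d[2]
def tri(rs):
    A=sum(np.eye(3)-np.outer(d,d) for o,d in rs); b=sum((np.eye(3)-np.outer(d,d))@o for o,d in rs); return np.linalg.solve(A,b)
def blobs(f,smin=70,amin=60):
    hsv=cv2.cvtColor(f["img"],cv2.COLOR_BGR2HSV); m=(hsv[...,1]>smin).astype(np.uint8)*255
    cs,_=cv2.findContours(m,cv2.RETR_LIST,cv2.CHAIN_APPROX_NONE); return m,[c for c in cs if cv2.contourArea(c)>amin]
def cen(c):
    M=cv2.moments(c); return np.array([M["m10"],M["m01"]])/M["m00"]
E
python3 - <<'E'
from h import *
for n in ("top","scene"):
    f=arm.grab_frame(n); m,cs=blobs(f); print(n); 
    for c in cs:
        a=cv2.contourArea(c)
        if a<6000:
            p=cen(c); w=plane(f,p,0.006)
            if .2<w[0]<.85 and abs(w[1])<.55: print(p.round(1),a,cv2.boundingRect(c),w)
    cv2.imwrite(f"pics/m_{n}.png",m)
a=cv2.imread("pics/m_top.png")[80:340,50:520]; cv2.imwrite("pics/mt.png",cv2.resize(a,None,fx=1.7,fy=1.7))
E
```

```text
top
[470.6 284.8] 353.0 (457, 277, 29, 17) [ 0.4437 -0.3778  0.006 ]
[224.1 263.3] 235.0 (215, 255, 19, 18) [0.4358 0.1242 0.006 ]
[346.9 274.3] 1440.0 (327, 249, 41, 52) [ 0.4392 -0.1277  0.006 ]
[398.8 253.8] 306.5 (385, 244, 29, 20) [ 0.4917 -0.2308  0.006 ]
[288.4 247.2] 139.0 (282, 240, 14, 15) [ 0.4822 -0.0036  0.006 ]
[173.  246.7] 220.5 (164, 238, 18, 18) [0.4589 0.2341 0.006 ]
[386.9 174.2] 4268.5 (349, 135, 75, 79) [ 0.6602 -0.1978  0.006 ]
[294.3 168.2] 4212.0 (259, 131, 71, 74) [0.6536 0.001  0.006 ]
[200.8 157. ] 4103.0 (161, 119, 80, 78) [0.6586 0.2053 0.006 ]
scene
[354.9 265. ] 2880.5 (325, 235, 58, 60) [0.6634 0.2035 0.006 ]
[273.4 261.8] 2815.0 (244, 235, 57, 54) [0.6584 0.0002 0.006 ]
[194.1 263. ] 2850.5 (159, 233, 69, 60) [ 0.6657 -0.1981  0.006 ]
[191.9 209. ] 148.0 (182, 204, 21, 12) [ 0.4935 -0.2309  0.006 ]
[358.5 201.8] 106.0 (352, 196, 14, 12) [0.4589 0.2323 0.006 ]
[273.5 203.8] 94.5 (269, 195, 10, 17) [ 0.4706 -0.0056  0.006 ]
[318.5 193.1] 120.0 (313, 187, 12, 14) [0.4289 0.1214 0.006 ]
[144.3 189.5] 184.0 (137, 179, 16, 22) [ 0.4244 -0.3795  0.006 ]
[230.8 193.3] 668.0 (216, 178, 30, 32) [ 0.434 -0.129  0.006]
```

View pics/mt.png

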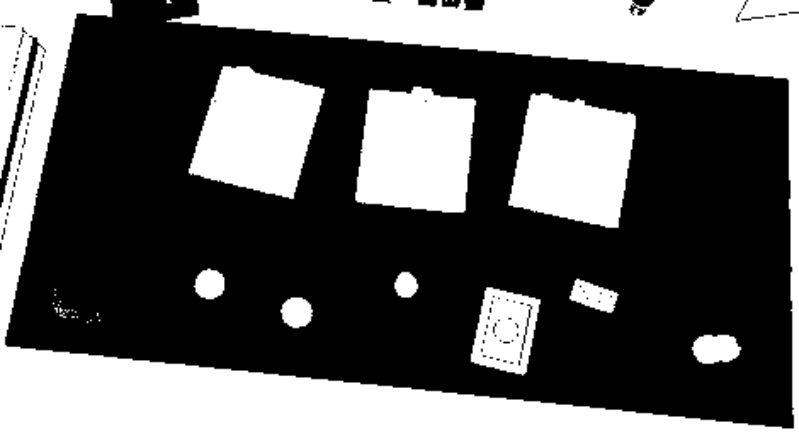

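```bash
cat > m.py <<'E'
from h import *
ft,fs=arm.grab_frame("top"),arm.grab_frame("scene")
P=dict(pawn=((288.4,247.2),(273.5,203.8),.029),rook=((470.6,284.8),(144.3,189.5),.030),man=((173,246.7),(358.5,201.8),.006),king=((224.1,263.3),(318.5,193.1),.012),domino=((398.8,253.8),(191.9,209),.005))
for k,(a,b,z) in P.items(): print(k,plane(ft,a,z),plane(fs,b,z),tri([ray(ft,a),ray(fs,b)]))
_,cs=blobs(ft)
for c in cs:
    A=cv2.contourArea(c)
    if 250<A<320 and 380<cen(c)[0]<420:
        w=np.array([plane(ft,p[0],.005)[:2] for p in c],np.float32); print("domino rect",cv2.minAreaRect(w*1000))
    if A<4000 or A>4400: continue
    px=c[:,0,:].astype(float); w0=np.array([plane(ft,p,0)[:2] for p in px]); w1=np.array([plane(ft,p,.014)[:2] for p in px])
    th=0; o=plane(ft,cen(c),.006)[:2]-[.023,0]
    for it in range(8):
        R=np.array([[np.cos(th),-np.sin(th)],[np.sin(th),np.cos(th)]])
        l0=(w0-o)@R; l1=(w1-o)@R
        F=l0[(abs(l0[:,0]+.052)<.012)&(abs(l0[:,1])<.055)]
        k,b=np.polyfit(F[:,1],F[:,0],1); rf=np.std(F[:,0]-k*F[:,1]-b)
        sl=[]
        ys=[]
        for s in (1,-1):
            far=s*(o[1]+s*.068+.0147)>0
            L=l1 if far else l0
            S=L[(abs(L[:,1]-s*.068)<.014)&(abs(L[:,0])<.038)]
            kk,bb=np.polyfit(S[:,0],S[:,1],1); sl.append(kk); ys.append(bb)
        th+=-k*.5+np.mean(sl)*.5 if False else (np.mean([-k]+sl))
        o=o+R@np.array([b+.052,np.mean(ys)])
    print("tray",o,np.degrees(th),"slopes",np.degrees([-k]+sl),"ys",ys,rf)
E
python3 m.py
```

```text
pawn [ 0.4793 -0.0039  0.029 ] [ 0.4893 -0.0047  0.029 ] [ 0.4807 -0.0045  0.0184]
rook [ 0.4416 -0.3676  0.03  ] [ 0.4452 -0.3683  0.03  ] [ 0.442  -0.3697  0.0262]
man [0.459 0.234 0.006] [0.4589 0.2323 0.006 ] [0.459  0.233  0.0065]
king [0.4354 0.1232 0.012 ] [0.4339 0.1208 0.012 ] [0.4353 0.1217 0.0139]
domino [ 0.4919 -0.2311  0.005 ] [ 0.4926 -0.2313  0.005 ] [ 0.492  -0.2314  0.0043]
domino rect ((491.7254943847656, -231.3592529296875), (53.67940139770508, 27.123027801513672), 75.67752075195312)
tray [ 0.6402 -0.1944] -7.256292672966299 slopes [-0.0893  0.1835 -0.0943] ys [np.float64(0.06640794474705371), np.float64(-0.0664079447470537)] 0.0006871053695285918
tray [0.6331 0.0013] -0.6279213083453186 slopes [-0.1262  0.1429 -0.0168] ys [np.float64(0.06706338764592014), np.float64(-0.06706338764592015)] 0.0006544866456068604
tray [0.6387 0.2077] -7.946540184483853 slopes [ 0.0659 -0.0453 -0.0206] ys [np.float64(0.06573163824640751), np.float64(-0.06573163824640751)] 0.0008068617279600247
```

Request:
arm_command:
  deltas:
    - {"angular": [0, 0, 7.8], "fingers": 60}
    - {"angular": [0, 0, 7.8]}
    - {"angular": [0, 0, 7.8]}
    - {"angular": [0, 0, 7.8]}
    - {"linear": [-6, 20, 0]}
    - {"linear": [-13, 44, 0]}
    - {"linear": [-13, 44, 0]}
    - {"linear": [-13, 44, 0]}
    - {"linear": [-13, 44, 0]}
    - {"linear": [-13, 44, 0]}
    - {"linear": [-13, 44, 0]}
    - {"linear": [-13, 44, 0]}
    - {"linear": [-13, 44, 0]}
    - {"linear": [-13, 44, 0]}
    - {"linear": [-13, 44, 0]}
    - {"linear": [-13, 44, 0]}
    - {"linear": [-13, 44, 0]}
    - {"linear": [-6, 20, 0]}
    - {}
    - {}
  newtons: 30

```text
validation failed for argument at $.de...
```

```bash
cat >> h.py <<'E'
def go(t,yaw=None):
    "tool-axis delta in mm (turn in deg about tool z) from measured pose to world target t, in the present tool frame"
    from scipy.spatial.transform import Rotation as Ro
    o=arm.get_obs(); R=Ro.from_euler("xyz",o["tool_rot"]).as_matrix()
    print("at",o["ee_pos"],np.degrees(o["tool_rot"]).round(2),"t",o["time_s"],"j",o["joint_pos"])
    print("delta mm",(R.T@(np.array(t)-o["ee_pos"])*1000).round(1), "" if yaw is None else ("turn",-((yaw-np.degrees(o["tool_rot"][2])+180)%360-180)))
E
python3 - <<'E'
from h import *
go([.481,-.0045,.1])
f=arm.grab_frame("wrist"); cv2.imwrite("pics/w0.png",f["img"]); print(f["K"],f["cam_to_world"])
E
```

```text
at [ 0.244  -0.5481  0.231 ] [ 179.97   -0.01 -156.01] t 0.3 j [-0.8183  0.0404  0.0845 -0.0001 -1.6155 -0.3337]
delta mm [-437.6  400.1  131.1] 
[[316.22     0.     276.3624]
 [  0.     316.22   206.6038]
 [  0.       0.       1.    ]] [[-0.4067  0.877   0.2557  0.1781]
 [ 0.9135  0.39    0.1156 -0.576 ]
 [ 0.0017  0.2806 -0.9598  0.3739]
 [ 0.      0.      0.      1.    ]]
```

View pics/w0.png

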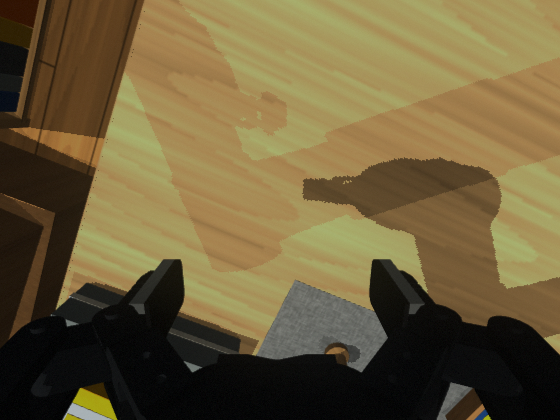

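The move was refused (rows likely need every field); the wrist picture shows only table and the two fingers (about (165,300) and (400,300)). I'll resend the call with full rows.

Request:
arm_command:
  deltas:
    - {"linear": [0, 0, 0], "angular": [0, 0, 7.8], "fingers": 60}
    - {"linear": [0, 0, 0], "angular": [0, 0, 7.8], "fingers": 60}
    - {"linear": [0, 0, 0], "angular": [0, 0, 7.8], "fingers": 60}
    - {"linear": [0, 0, 0], "angular": [0, 0, 7.8], "fingers": 60}
    - {"linear": [-6, 20, 0], "angular": [0, 0, 0], "fingers": 60}
    - {"linear": [-13, 44, 0], "angular": [0, 0, 0], "fingers": 60}
    - {"linear": [-13, 44, 0], "angular": [0, 0, 0], "fingers": 60}
    - {"linear": [-13, 44, 0], "angular": [0, 0, 0], "fingers": 60}
    - {"linear": [-13, 44, 0], "angular": [0, 0, 0], "fingers": 60}
    - {"linear": [-13, 44, 0], "angular": [0, 0, 0], "fingers": 60}
    - {"linear": [-13, 44, 0], "angular": [0, 0, 0], "fingers": 60}
    - {"linear": [-13, 44, 0], "angular": [0, 0, 0], "fingers": 60}
    - {"linear": [-13, 44, 0], "angular": [0, 0, 0], "fingers": 60}
    - {"linear": [-13, 44, 0], "angular": [0, 0, 0], "fingers": 60}
    - {"linear": [-13, 44, 0], "angular": [0, 0, 0], "fingers": 60}
    - {"linear": [-13, 44, 0], "angular": [0, 0, 0], "fingers": 60}
    - {"linear": [-13, 44, 0], "angular": [0, 0, 0], "fingers": 60}
    - {"linear": [-6, 20, 0], "angular": [0, 0, 0], "fingers": 60}
    - {"linear": [0, 0, 0], "angular": [0, 0, 0], "fingers": 60}
    - {"linear": [0, 0, 0], "angular": [0, 0, 0], "fingers": 60}
  newtons: 30

```text
time_s: 2.35
ee_pos: [0.4819, -0.0055, 0.2312]
tool_rot: [-3.141, -0.0, 3.017]
wrist_force: [-0.3, -1.4, 0.6]
opening: 0.697
gripper_force: 0.0
```

```bash
python3 - <<'E'
from h import *
go([.481,-.0045,.1],172.74); print(arm.hold_point_z,arm.get_obs()["opening"])
f=arm.grab_frame("wrist"); cv2.imwrite("pics/w1.png",f["img"]); print(f["K"],f["cam_to_world"])
E
```

```text
at [ 0.4819 -0.0055  0.2312] [-179.98   -0.02  172.85] t 2.35 j [ 0.4087 -0.2782 -0.2063  0.0001 -1.6431 -2.1042]
delta mm [  0.9   0.9 131.2] ('turn', np.float64(0.11487099996730876))
-0.0187 0.6973422797205333
[[316.22     0.     276.3624]
 [  0.     316.22   206.6038]
 [  0.       0.       1.    ]] [[ 0.1243  0.9526  0.2777  0.4104]
 [ 0.9922 -0.1195 -0.0344  0.0046]
 [ 0.0004  0.2799 -0.96    0.3742]
 [ 0.      0.      0.      1.    ]]
```

View pics/w1.png

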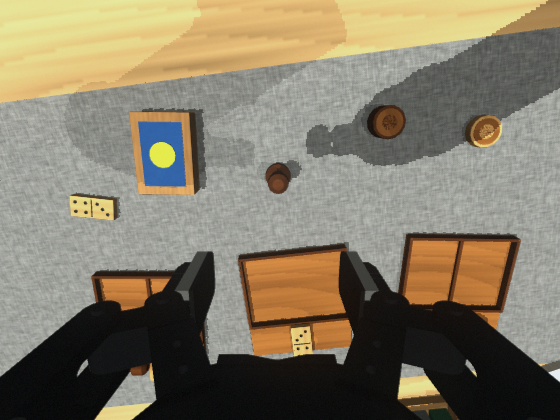

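The wrist picture shows the pawn at (278,178), king (387,122), man (485,131) and domino (93,207), all upright or flat.

```bash
python3 - <<'E'
from h import *
f=arm.grab_frame("wrist"); _,cs=blobs(f)
ft=arm.grab_frame("top"); 
for c in cs:
    p=cen(c)
    for n,q,z,t in (("pawn",(278,178),.025,(288.4,247.2)),("king",(387,122),.012,(224.1,263.3)),("man",(485,131),.006,(173,246.7)),("domino",(93,207),.005,(398.8,253.8))):
        if np.hypot(*(p-q))<8:
            print(n,cv2.contourArea(c),p,plane(f,p,z),tri([ray(f,p),ray(ft,t)]))
            if n=="pawn":
                t=c[c[:,0,1].argmin(),0]; b=c[c[:,0,1].argmax(),0]; print(cv2.boundingRect(c),t,b)
            if n=="domino": print(cv2.minAreaRect(np.array([plane(f,p[0],.005)[:2]*1000 for p in c],np.float32)))
E
```

```text
domino 973.5 [ 93.5165 206.7237] [ 0.4895 -0.2299  0.005 ] [ 0.4914 -0.2322  0.0012]
((489.6502990722656, -229.8166046142578), (56.66050338745117, 28.7679500579834), 76.12909698486328)
pawn 534.5 [277.9713 177.7259] [ 0.4782 -0.0025  0.025 ] [ 0.4835 -0.0033 -0.003 ]
(266, 164, 25, 30) [274 164] [277 193]
man 915.0 [483.4526 130.4228] [0.4571 0.2351 0.006 ] [0.4577 0.2332 0.0091]
king 985.0 [386.5961 121.3147] [0.433  0.1244 0.012 ] [0.4336 0.1217 0.0205]
```

Request:
arm_command:
  deltas:
    - {"linear": [2, 2, 20], "angular": [0, 0, 0], "fingers": 60}
    - {"linear": [0, 0, 40], "angular": [0, 0, 0], "fingers": 60}
    - {"linear": [0, 0, 40], "angular": [0, 0, 0], "fingers": 60}
    - {"linear": [0, 0, 40], "angular": [0, 0, 0], "fingers": 60}
    - {"linear": [0, 0, 30], "angular": [0, 0, 0], "fingers": 60}
    - {"linear": [0, 0, 20], "angular": [0, 0, 0], "fingers": 60}
    - {"linear": [0, 0, 17], "angular": [0, 0, 0], "fingers": 60}
    - {"linear": [0, 0, 0], "angular": [0, 0, 0], "fingers": 60}
    - {"linear": [0, 0, 0], "angular": [0, 0, 0], "fingers": 40}
    - {"linear": [0, 0, 0], "angular": [0, 0, 0], "fingers": 30}
    - {"linear": [0, 0, 0], "angular": [0, 0, 0], "fingers": 18}
    - {"linear": [0, 0, 0], "angular": [0, 0, 0], "fingers": 15}
    - {"linear": [0, 0, 0], "angular": [0, 0, 0], "fingers": 15}
    - {"linear": [0, 0, 0], "angular": [0, 0, 0], "fingers": 15}
    - {"linear": [0, 0, 0], "angular": [0, 0, 0], "fingers": 15}
  newtons: 25

```text
time_s: 4.0
ee_pos: [0.4811, -0.0035, 0.0258]
tool_rot: [3.141, 0.002, 3.016]
wrist_force: [-0.4, -1.5, 6.6]
opening: 0.242
gripper_force: 24.6
```

```bash
python3 - <<'E'
from h import *
import math
def loc(o,th,x,y):
    t=math.radians(th); return o[0]+x*math.cos(t)-y*math.sin(t),o[1]+x*math.sin(t)+y*math.cos(t)
for o,th in (((.6402,-.1944),-7.26),((.6387,.2077),-7.95)):
    print([loc(o,th,0,y) for y in (-.033,.033)])
print(loc((.6331,.0013),-.63,0,0))
x,y=loc((.6402,-.1944),-7.26,0,.033); go([x,y,.11],172.74); print(arm.get_obs()["opening"]*85.4)
E
```

```text
[(0.6360297205436292, -0.22713543598695107), (0.6443702794563708, -0.1616645640130489)]
[(0.6341358070866303, 0.17501715827762915), (0.6432641929133698, 0.24038284172237084)]
(0.6331, 0.0013)
at [ 0.4811 -0.0035  0.0258] [179.99   0.13 172.81] t 4.0 j [ 0.4144 -0.2158 -0.5333  0.0011 -1.2512 -2.1109]
delta mm [-182.  -136.5  -83.8] ('turn', np.float64(0.07419292676749478))
20.647353069471546
```

Request:
arm_command:
  deltas:
    - {"linear": [0, 0, -10], "angular": [0, 0, 0], "fingers": 15}
    - {"linear": [0, 0, -40], "angular": [0, 0, 0], "fingers": 15}
    - {"linear": [0, 0, -40], "angular": [0, 0, 0], "fingers": 15}
    - {"linear": [-17, -12, 0], "angular": [0, 0, 0], "fingers": 15}
    - {"linear": [-35, -27, 0], "angular": [0, 0, 0], "fingers": 15}
    - {"linear": [-35, -27, 0], "angular": [0, 0, 0], "fingers": 15}
    - {"linear": [-35, -27, 0], "angular": [0, 0, 0], "fingers": 15}
    - {"linear": [-35, -27, 0], "angular": [0, 0, 0], "fingers": 15}
    - {"linear": [-25, -17, 0], "angular": [0, 0, 0], "fingers": 15}
    - {"linear": [0, 0, 0], "angular": [0, 0, 0], "fingers": 15}
    - {"linear": [0, 0, 20], "angular": [0, 0, 0], "fingers": 15}
    - {"linear": [0, 0, 30], "angular": [0, 0, 0], "fingers": 15}
    - {"linear": [0, 0, 20], "angular": [0, 0, 0], "fingers": 15}
    - {"linear": [0, 0, 5], "angular": [0, 0, 0], "fingers": 15}
    - {"linear": [0, 0, 0], "angular": [0, 0, 0], "fingers": 15}
    - {"linear": [0, 0, 0], "angular": [0, 0, 0], "fingers": 15}

```text
time_s: 5.6
ee_pos: [0.6443, -0.1621, 0.0412]
tool_rot: [-3.141, 0.002, 3.016]
wrist_force: [-0.7, -0.1, 0.3]
opening: 0.246
gripper_force: 24.6
```

```bash
python3 - <<'E'
from h import *
go([.6444,-.1617,.0302],172.74); print(arm.get_obs()["opening"]*85.4)
f=arm.grab_frame("scene"); cv2.imwrite("pics/s1.png",cv2.resize(f["img"][150:320,120:400],None,fx=2.5,fy=2.5))
E
```

```text
at [ 0.6443 -0.1621  0.0412] [-179.99    0.13  172.82] t 5.6 j [ 0.054   0.2628 -0.0169  0.0006 -1.289  -1.7503]
delta mm [-0.   0.4 11. ] ('turn', np.float64(0.08215922568129486))
20.97576231778462
```

View pics/s1.png

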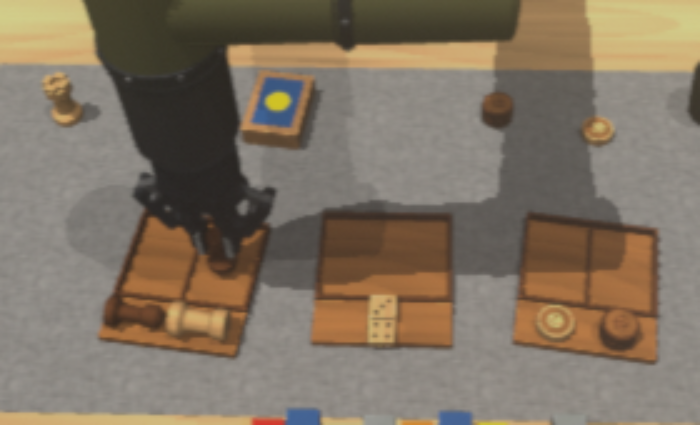

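The pawn hangs upright over the left-hand bay, at about (218,245) in the crop. I'll lower it gently.

Request:
arm_command:
  deltas:
    - {"linear": [0, 0, 7], "angular": [0, 0, 0], "fingers": 15}
    - {"linear": [0, 0, 3], "angular": [0, 0, 0], "fingers": 15}
    - {"linear": [0, 0, 0], "angular": [0, 0, 0], "fingers": 15}
    - {"linear": [0, 0, 1], "angular": [0, 0, 0], "fingers": 15}
    - {"linear": [0, 0, 0], "angular": [0, 0, 0], "fingers": 15}

```text
time_s: 6.15
ee_pos: [0.6442, -0.1625, 0.0298]
tool_rot: [-3.141, 0.002, 3.016]
wrist_force: [-0.2, 1.2, 6.4]
opening: 0.243
gripper_force: 25.0
```

Request:
arm_command:
  deltas:
    - {"linear": [0, 0, 0], "angular": [0, 0, 0], "fingers": 25}
    - {"linear": [0, 0, 0], "angular": [0, 0, 0], "fingers": 30}
    - {"linear": [0, 0, 0], "angular": [0, 0, 0], "fingers": 45}
    - {"linear": [0, 0, 0], "angular": [0, 0, 0], "fingers": 45}
    - {"linear": [0, 0, -10], "angular": [0, 0, 0], "fingers": 45}
    - {"linear": [0, 0, -40], "angular": [0, 0, 0], "fingers": 45}
    - {"linear": [0, 0, -40], "angular": [0, 0, 0], "fingers": 60}
    - {"linear": [0, 0, -40], "angular": [0, 0, 0], "fingers": 60}
    - {"linear": [0, 0, -40], "angular": [0, 0, 0], "fingers": 60}
    - {"linear": [14, -20, 0], "angular": [0, 0, 0], "fingers": 60}
    - {"linear": [25, -35, 0], "angular": [0, 0, 0], "fingers": 60}
    - {"linear": [25, -35, 0], "angular": [0, 0, 0], "fingers": 60}
    - {"linear": [25, -35, 0], "angular": [0, 0, 0], "fingers": 60}
    - {"linear": [25, -35, 0], "angular": [0, 0, 0], "fingers": 60}
    - {"linear": [25, -35, 0], "angular": [0, 0, 0], "fingers": 60}
    - {"linear": [25, -35, 0], "angular": [0, 0, 0], "fingers": 60}
    - {"linear": [10, 0, 0], "angular": [0, 0, 0], "fingers": 60}
    - {"linear": [0, 0, 0], "angular": [0, 0, 0], "fingers": 60}
    - {"linear": [0, 0, 0], "angular": [0, 0, 0], "fingers": 60}

```text
time_s: 8.05
ee_pos: [0.4425, -0.3682, 0.1989]
tool_rot: [-3.142, 0.001, 3.016]
wrist_force: [-0.0, 0.1, 1.0]
opening: 0.703
gripper_force: 0.0
```

```bash
python3 - <<'E'
from h import *
go([.442,-.369,.0275],172.74)
f=arm.grab_frame("wrist"); cv2.imwrite("pics/w2.png",f["img"]); _,cs=blobs(f)
for c in cs:
    p=cen(c); w=plane(f,p,.028)
    if cv2.contourArea(c)<3000 and np.hypot(w[0]-.442,w[1]+.369)<.04: print(p,w,cv2.boundingRect(c),cv2.contourArea(c))
E
```

```text
at [ 0.4425 -0.3682  0.1989] [-180.      0.06  172.81] t 8.05 j [-0.3458 -0.0264 -0.0408 -0.0001 -1.5554 -1.3505]
delta mm [  0.6  -0.8 171.4] ('turn', np.float64(0.06927897449480724))
[276.1187 186.1012] [ 0.4405 -0.367   0.028 ] (261, 165, 31, 43) 1047.5
```

View pics/w2.png

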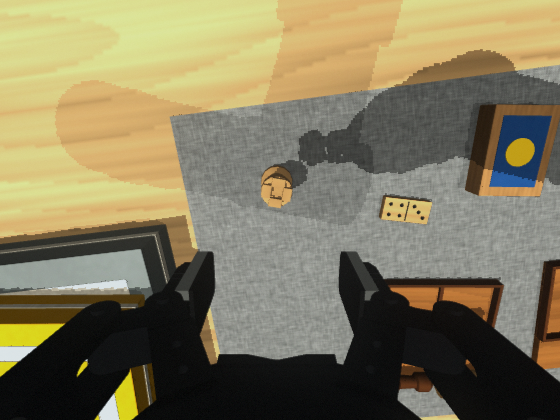

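The rook stands upright at (276,186), which matches the estimate. Next I grip it.

Request:
arm_command:
  deltas:
    - {"linear": [1, 0, 20], "angular": [0, 0, 0], "fingers": 60}
    - {"linear": [0, 0, 40], "angular": [0, 0, 0], "fingers": 60}
    - {"linear": [0, 0, 40], "angular": [0, 0, 0], "fingers": 60}
    - {"linear": [0, 0, 40], "angular": [0, 0, 0], "fingers": 60}
    - {"linear": [0, 0, 20], "angular": [0, 0, 0], "fingers": 60}
    - {"linear": [0, 0, 10], "angular": [0, 0, 0], "fingers": 60}
    - {"linear": [0, 0, 0], "angular": [0, 0, 0], "fingers": 50}
    - {"linear": [0, 0, 0], "angular": [0, 0, 0], "fingers": 36}
    - {"linear": [0, 0, 0], "angular": [0, 0, 0], "fingers": 28}
    - {"linear": [0, 0, 0], "angular": [0, 0, 0], "fingers": 22}
    - {"linear": [0, 0, 0], "angular": [0, 0, 0], "fingers": 22}
    - {"linear": [0, 0, 0], "angular": [0, 0, 0], "fingers": 22}
    - {"linear": [0, 0, 0], "angular": [0, 0, 0], "fingers": 22}

```text
time_s: 9.4
ee_pos: [0.4423, -0.3689, 0.0303]
tool_rot: [-3.14, 0.003, 3.016]
wrist_force: [1.4, 1.7, 6.2]
opening: 0.333
gripper_force: 25.1
```

```bash
python3 - <<'E'
from h import *
go([.636,-.2271,.12],172.74); print(arm.get_obs()["opening"]*85.4)
E
```

```text
at [ 0.4423 -0.3689  0.0303] [-179.93    0.18  172.82] t 9.4 j [-0.3467  0.0443 -0.2814  0.0004 -1.2417 -1.3496]
delta mm [-174.7  164.8  -89.4] ('turn', np.float64(0.07548836436646411))
28.414065750901372
```

Request:
arm_command:
  deltas:
    - {"linear": [0, 0, -10], "angular": [0, 0, 0], "fingers": 22}
    - {"linear": [0, 0, -40], "angular": [0, 0, 0], "fingers": 22}
    - {"linear": [0, 0, -40], "angular": [0, 0, 0], "fingers": 22}
    - {"linear": [-17, 16, 0], "angular": [0, 0, 0], "fingers": 22}
    - {"linear": [-32, 30, 0], "angular": [0, 0, 0], "fingers": 22}
    - {"linear": [-32, 30, 0], "angular": [0, 0, 0], "fingers": 22}
    - {"linear": [-32, 30, 0], "angular": [0, 0, 0], "fingers": 22}
    - {"linear": [-32, 30, 0], "angular": [0, 0, 0], "fingers": 22}
    - {"linear": [-30, 29, 0], "angular": [0, 0, 0], "fingers": 22}
    - {"linear": [0, 0, 0], "angular": [0, 0, 0], "fingers": 22}
    - {"linear": [0, 0, 20], "angular": [0, 0, 0], "fingers": 22}
    - {"linear": [0, 0, 30], "angular": [0, 0, 0], "fingers": 22}
    - {"linear": [0, 0, 20], "angular": [0, 0, 0], "fingers": 22}
    - {"linear": [0, 0, 5], "angular": [0, 0, 0], "fingers": 22}
    - {"linear": [0, 0, 0], "angular": [0, 0, 0], "fingers": 22}
    - {"linear": [0, 0, 0], "angular": [0, 0, 0], "fingers": 22}

```text
time_s: 11.0
ee_pos: [0.636, -0.2272, 0.0451]
tool_rot: [-3.141, 0.002, 3.016]
wrist_force: [0.1, -0.1, 0.6]
opening: 0.334
gripper_force: 24.9
```

Request:
arm_command:
  deltas:
    - {"linear": [0, 0, 7], "angular": [0, 0, 0], "fingers": 22}
    - {"linear": [0, 0, 3], "angular": [0, 0, 0], "fingers": 22}
    - {"linear": [0, 0, 0], "angular": [0, 0, 0], "fingers": 22}
    - {"linear": [0, 0, 1], "angular": [0, 0, 0], "fingers": 22}
    - {"linear": [0, 0, 0], "angular": [0, 0, 0], "fingers": 22}

```text
time_s: 11.5
ee_pos: [0.6363, -0.2268, 0.0343]
tool_rot: [-3.141, 0.002, 3.016]
wrist_force: [-1.6, 2.0, 6.6]
opening: 0.338
gripper_force: 25.4
```

Request:
arm_command:
  deltas:
    - {"linear": [0, 0, 0], "angular": [0, 0, 0], "fingers": 32}
    - {"linear": [0, 0, 0], "angular": [0, 0, 0], "fingers": 38}
    - {"linear": [0, 0, 0], "angular": [0, 0, 0], "fingers": 46}
    - {"linear": [0, 0, 0], "angular": [0, 0, 0], "fingers": 46}
    - {"linear": [0, 0, -10], "angular": [0, 0, 0], "fingers": 46}
    - {"linear": [0, 0, -40], "angular": [0, 0, 0], "fingers": 46}
    - {"linear": [0, 0, -40], "angular": [0, 0, 0], "fingers": 46}
    - {"linear": [0, 0, -40], "angular": [0, 0, -8.1], "fingers": 60}
    - {"linear": [0, 0, -40], "angular": [0, 0, -8.1], "fingers": 60}
    - {"linear": [0, 0, 0], "angular": [0, 0, -8.1], "fingers": 60}
    - {"linear": [0, 0, 0], "angular": [0, 0, -8.1], "fingers": 60}
    - {"linear": [0, 0, 0], "angular": [0, 0, -8.1], "fingers": 60}
    - {"linear": [0, 0, 0], "angular": [0, 0, -8.1], "fingers": 60}
    - {"linear": [0, 0, 0], "angular": [0, 0, -8.1], "fingers": 60}
    - {"linear": [0, 0, 0], "angular": [0, 0, -8.1], "fingers": 60}
    - {"linear": [0, 0, 0], "angular": [0, 0, -8.1], "fingers": 60}
    - {"linear": [0, 0, 0], "angular": [0, 0, -8.1], "fingers": 60}
    - {"linear": [0, 0, 0], "angular": [0, 0, -8.1], "fingers": 60}
    - {"linear": [0, 0, 0], "angular": [0, 0, 0], "fingers": 60}

```text
time_s: 13.4
ee_pos: [0.6354, -0.2268, 0.2031]
tool_rot: [-3.141, -0.0, -1.711]
wrist_force: [-0.1, -0.0, 0.1]
opening: 0.702
gripper_force: 0.0
```

```bash
python3 - <<'E'
from h import *
go([.458,.234,.2],-97.95)
E
```

```text
at [ 0.6354 -0.2268  0.2031] [-179.96   -0.    -98.03] t 13.4 j [-0.0472  0.2368  0.2499  0.0001 -1.5832 -0.0931]
delta mm [-431.4  240.1    2.9] ('turn', np.float64(-0.0849570641464652))
```

Request:
arm_command:
  deltas:
    - {"linear": [-20, 10, 0], "angular": [0, 0, 0], "fingers": 60}
    - {"linear": [-39, 22, 0], "angular": [0, 0, 0], "fingers": 60}
    - {"linear": [-39, 22, 0], "angular": [0, 0, 0], "fingers": 60}
    - {"linear": [-39, 22, 0], "angular": [0, 0, 0], "fingers": 60}
    - {"linear": [-39, 22, 0], "angular": [0, 0, 0], "fingers": 60}
    - {"linear": [-39, 22, 0], "angular": [0, 0, 0], "fingers": 60}
    - {"linear": [-39, 22, 0], "angular": [0, 0, 0], "fingers": 60}
    - {"linear": [-39, 22, 0], "angular": [0, 0, 0], "fingers": 60}
    - {"linear": [-39, 22, 0], "angular": [0, 0, 0], "fingers": 60}
    - {"linear": [-39, 22, 0], "angular": [0, 0, 0], "fingers": 60}
    - {"linear": [-39, 22, 0], "angular": [0, 0, 0], "fingers": 60}
    - {"linear": [-21, 10, 0], "angular": [0, 0, 0], "fingers": 60}
    - {"linear": [0, 0, 0], "angular": [0, 0, 0], "fingers": 60}
    - {"linear": [0, 0, 0], "angular": [0, 0, 0], "fingers": 60}

```text
time_s: 14.8
ee_pos: [0.4584, 0.2341, 0.2028]
tool_rot: [-3.141, 0.0, -1.714]
wrist_force: [-0.1, 0.4, -0.2]
opening: 0.704
gripper_force: 0.0
```

```bash
python3 - <<'E'
from h import *
go([.458,.234,.002],-97.95)
f=arm.grab_frame("wrist"); cv2.imwrite("pics/w3.png",f["img"]); _,cs=blobs(f)
for c in cs:
    p=cen(c); w=plane(f,p,.006)
    if 300<cv2.contourArea(c)<3000: print(p,w,cv2.boundingRect(c),cv2.contourArea(c))
E
```

```text
at [0.4584 0.2341 0.2028] [-179.98    0.01  -98.19] t 14.8 j [ 0.864  -0.1906 -0.1852  0.0001 -1.5758 -1.007 ]
delta mm [  0.3   0.5 200.8] ('turn', np.float64(-0.24377409418897855))
[132.2837 392.4301] [0.6919 0.495  0.006 ] (96, 373, 62, 39) 1286.0
[422.0609 396.0198] [0.3037 0.5573 0.006 ] (387, 363, 77, 57) 2319.0
[276.5703 181.1017] [0.4572 0.2347 0.006 ] (260, 165, 34, 33) 818.0
[285.0182  66.2112] [0.4324 0.1212 0.006 ] (267, 45, 38, 43) 1184.5
```

View pics/w3.png

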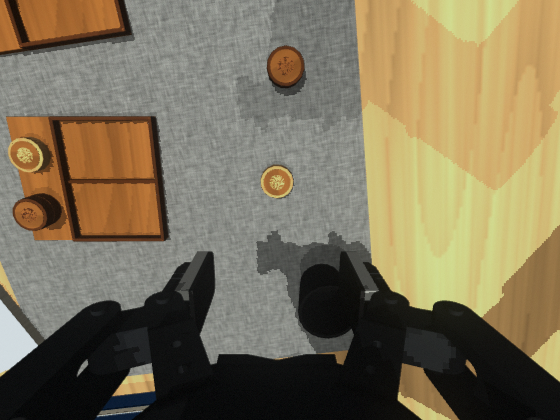

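The man is at (276,181) and the dice cup at (328,300), clear of the fingers.

Request:
arm_command:
  deltas:
    - {"linear": [0, 1, 20], "angular": [0, 0, 0], "fingers": 60}
    - {"linear": [0, 0, 40], "angular": [0, 0, 0], "fingers": 60}
    - {"linear": [0, 0, 40], "angular": [0, 0, 0], "fingers": 60}
    - {"linear": [0, 0, 40], "angular": [0, 0, 0], "fingers": 60}
    - {"linear": [0, 0, 30], "angular": [0, 0, 0], "fingers": 60}
    - {"linear": [0, 0, 20], "angular": [0, 0, 0], "fingers": 60}
    - {"linear": [0, 0, 9], "angular": [0, 0, 0], "fingers": 60}
    - {"linear": [0, 0, 1], "angular": [0, 0, 0], "fingers": 60}
    - {"linear": [0, 0, 0], "angular": [0, 0, 0], "fingers": 50}
    - {"linear": [0, 0, 0], "angular": [0, 0, 0], "fingers": 42}
    - {"linear": [0, 0, 0], "angular": [0, 0, 0], "fingers": 34}
    - {"linear": [0, 0, 0], "angular": [0, 0, 0], "fingers": 28}
    - {"linear": [0, 0, 0], "angular": [0, 0, 0], "fingers": 28}
    - {"linear": [0, 0, 0], "angular": [0, 0, 0], "fingers": 28}

```text
time_s: 16.25
ee_pos: [0.4583, 0.2346, 0.004]
tool_rot: [-3.14, 0.001, -1.712]
wrist_force: [-1.0, -0.8, 7.0]
opening: 0.4
gripper_force: 24.6
```

```bash
python3 - <<'E'
from h import *
go([.6433,.2404,.09],-97.95);print(arm.get_obs()["opening"]*85.4)
E
```

```text
at [0.4583 0.2346 0.004 ] [-179.9     0.08  -98.08] t 16.25 j [ 0.8651 -0.0961 -0.4698  0.0008 -1.1949 -1.0065]
delta mm [ -31.9 -182.5  -85.6] ('turn', np.float64(-0.13404853331417144))
34.17468319998194
```

Request:
arm_command:
  deltas:
    - {"linear": [0, 0, -10], "angular": [0, 0, 0], "fingers": 28}
    - {"linear": [0, 0, -35], "angular": [0, 0, 0], "fingers": 28}
    - {"linear": [0, 0, -35], "angular": [0, 0, 0], "fingers": 28}
    - {"linear": [-4, -20, 0], "angular": [0, 0, 0], "fingers": 28}
    - {"linear": [-7, -40, 0], "angular": [0, 0, 0], "fingers": 28}
    - {"linear": [-7, -40, 0], "angular": [0, 0, 0], "fingers": 28}
    - {"linear": [-7, -40, 0], "angular": [0, 0, 0], "fingers": 28}
    - {"linear": [-7, -42, 0], "angular": [0, 0, 0], "fingers": 28}
    - {"linear": [0, 0, 0], "angular": [0, 0, 0], "fingers": 28}
    - {"linear": [0, 0, 20], "angular": [0, 0, 0], "fingers": 28}
    - {"linear": [0, 0, 30], "angular": [0, 0, 0], "fingers": 28}
    - {"linear": [0, 0, 14], "angular": [0, 0, 0], "fingers": 28}
    - {"linear": [0, 0, 0], "angular": [0, 0, 0], "fingers": 28}
    - {"linear": [0, 0, 0], "angular": [0, 0, 0], "fingers": 28}

```text
time_s: 17.65
ee_pos: [0.6426, 0.2402, 0.0196]
tool_rot: [-3.14, 0.0, -1.712]
wrist_force: [0.3, -0.3, 0.7]
opening: 0.403
gripper_force: 25.1
```

```bash
python3 - <<'E'
from h import *
go([.6433,.2404,.008],-97.95)
f=arm.grab_frame("scene"); cv2.imwrite("pics/s2.png",cv2.resize(f["img"][150:320,120:420],None,fx=2.5,fy=2.5))
E
```

```text
at [0.6426 0.2402 0.0196] [-179.94    0.01  -98.08] t 17.65 j [ 0.6486  0.3334  0.0287  0.0007 -1.2651 -0.7897]
delta mm [-0.3 -0.6 11.6] ('turn', np.float64(-0.1280357531294385))
```

View pics/s2.png

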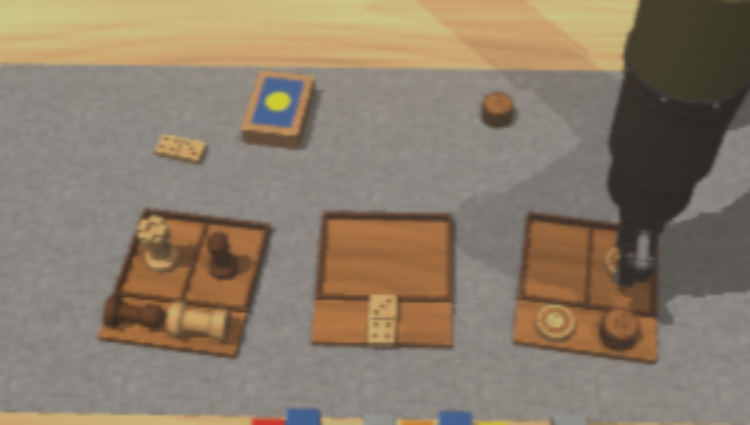

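The rook at (158,243) and pawn (221,255) stand upright in their bays, and the man hangs over its bay at (615,262).

Request:
arm_command:
  deltas:
    - {"linear": [0, 0, 7], "angular": [0, 0, 0], "fingers": 28}
    - {"linear": [0, 0, 4], "angular": [0, 0, 0], "fingers": 28}
    - {"linear": [0, 0, 0], "angular": [0, 0, 0], "fingers": 28}
    - {"linear": [0, 0, 1], "angular": [0, 0, 0], "fingers": 28}
    - {"linear": [0, 0, 0], "angular": [0, 0, 0], "fingers": 28}

```text
time_s: 18.2
ee_pos: [0.6426, 0.2404, 0.008]
tool_rot: [-3.14, 0.001, -1.712]
wrist_force: [-3.7, -0.3, 7.8]
opening: 0.403
gripper_force: 25.7
```

Request:
arm_command:
  deltas:
    - {"linear": [0, 0, 0], "angular": [0, 0, 0], "fingers": 38}
    - {"linear": [0, 0, 0], "angular": [0, 0, 0], "fingers": 44}
    - {"linear": [0, 0, 0], "angular": [0, 0, 0], "fingers": 48}
    - {"linear": [0, 0, 0], "angular": [0, 0, 0], "fingers": 48}
    - {"linear": [0, 0, -10], "angular": [0, 0, 0], "fingers": 48}
    - {"linear": [0, 0, -35], "angular": [0, 0, 0], "fingers": 48}
    - {"linear": [0, 0, -40], "angular": [0, 0, 0], "fingers": 60}
    - {"linear": [0, 0, -40], "angular": [0, 0, 0], "fingers": 60}
    - {"linear": [12, 16, 0], "angular": [0, 0, 0], "fingers": 60}
    - {"linear": [24, 31, 0], "angular": [0, 0, 0], "fingers": 60}
    - {"linear": [24, 31, 0], "angular": [0, 0, 0], "fingers": 60}
    - {"linear": [24, 31, 0], "angular": [0, 0, 0], "fingers": 60}
    - {"linear": [24, 31, 0], "angular": [0, 0, 0], "fingers": 60}
    - {"linear": [24, 31, 0], "angular": [0, 0, 0], "fingers": 60}
    - {"linear": [14, 19, 0], "angular": [0, 0, 0], "fingers": 60}
    - {"linear": [0, 0, 0], "angular": [0, 0, 0], "fingers": 60}
    - {"linear": [0, 0, 0], "angular": [0, 0, 0], "fingers": 60}

```text
time_s: 19.9
ee_pos: [0.4338, 0.1224, 0.1326]
tool_rot: [-3.14, 0.002, -1.712]
wrist_force: [-0.2, -0.4, 0.3]
opening: 0.704
gripper_force: 0.0
```

```bash
python3 - <<'E'
from h import *
go([.434,.1222,.004],-97.95)
f=arm.grab_frame("wrist"); _,cs=blobs(f)
for c in cs:
    p=cen(c); w=plane(f,p,.012)
    if 300<cv2.contourArea(c)<4000 and .3<w[0]<.5: print(p,w,cv2.boundingRect(c),cv2.contourArea(c))
E
```

```text
at [0.4338 0.1224 0.1326] [-179.89    0.11  -98.09] t 19.9 j [ 0.7263 -0.3701 -0.4561  0.0002 -1.4821 -0.8674]
delta mm [  0.4   0.  128.6] ('turn', np.float64(-0.13767636820591633))
[422.3994 395.817 ] [0.3108 0.3573 0.012 ] (394, 363, 81, 57) 2225.5
[276.403 200.358] [0.4332 0.1241 0.012 ] (256, 177, 42, 46) 1463.5
```

Request:
arm_command:
  deltas:
    - {"linear": [0, 0, 20], "angular": [0, 0, 0], "fingers": 60}
    - {"linear": [0, 0, 40], "angular": [0, 0, 0], "fingers": 60}
    - {"linear": [0, 0, 40], "angular": [0, 0, 0], "fingers": 60}
    - {"linear": [0, 0, 20], "angular": [0, 0, 0], "fingers": 60}
    - {"linear": [0, 0, 9], "angular": [0, 0, 0], "fingers": 60}
    - {"linear": [0, 0, 0], "angular": [0, 0, 0], "fingers": 50}
    - {"linear": [0, 0, 0], "angular": [0, 0, 0], "fingers": 42}
    - {"linear": [0, 0, 0], "angular": [0, 0, 0], "fingers": 34}
    - {"linear": [0, 0, 0], "angular": [0, 0, 0], "fingers": 28}
    - {"linear": [0, 0, 0], "angular": [0, 0, 0], "fingers": 28}
    - {"linear": [0, 0, 0], "angular": [0, 0, 0], "fingers": 28}

```text
time_s: 21.05
ee_pos: [0.4347, 0.123, 0.004]
tool_rot: [-3.139, 0.002, -1.712]
wrist_force: [-0.3, -0.6, 6.6]
opening: 0.404
gripper_force: 25.5
```

```bash
python3 - <<'E'
from h import *
go([.6341,.175,.09],-97.95);print(arm.get_obs()["opening"]*85.4)
E
```

```text
at [0.4347 0.123  0.004 ] [-179.85    0.12  -98.08] t 21.05 j [ 0.7263 -0.2873 -0.6328  0.0008 -1.2221 -0.8676]
delta mm [ -79.7 -190.3  -85.3] ('turn', np.float64(-0.13122757884690373))
34.48389767897204
```

Request:
arm_command:
  deltas:
    - {"linear": [0, 0, -10], "angular": [0, 0, 0], "fingers": 28}
    - {"linear": [0, 0, -35], "angular": [0, 0, 0], "fingers": 28}
    - {"linear": [0, 0, -35], "angular": [0, 0, 0], "fingers": 28}
    - {"linear": [-8, -20, 0], "angular": [0, 0, 0], "fingers": 28}
    - {"linear": [-16, -38, 0], "angular": [0, 0, 0], "fingers": 28}
    - {"linear": [-16, -38, 0], "angular": [0, 0, 0], "fingers": 28}
    - {"linear": [-16, -38, 0], "angular": [0, 0, 0], "fingers": 28}
    - {"linear": [-16, -38, 0], "angular": [0, 0, 0], "fingers": 28}
    - {"linear": [-8, -18, 0], "angular": [0, 0, 0], "fingers": 28}
    - {"linear": [0, 0, 0], "angular": [0, 0, 0], "fingers": 28}
    - {"linear": [0, 0, 20], "angular": [0, 0, 0], "fingers": 28}
    - {"linear": [0, 0, 30], "angular": [0, 0, 0], "fingers": 28}
    - {"linear": [0, 0, 14], "angular": [0, 0, 0], "fingers": 28}
    - {"linear": [0, 0, 0], "angular": [0, 0, 0], "fingers": 28}
    - {"linear": [0, 0, 0], "angular": [0, 0, 0], "fingers": 28}

```text
time_s: 22.55
ee_pos: [0.6332, 0.1747, 0.0195]
tool_rot: [-3.141, 0.0, -1.712]
wrist_force: [-0.1, 0.6, 0.6]
opening: 0.414
gripper_force: 25.2
```

Request:
arm_command:
  deltas:
    - {"linear": [0, -1, 7], "angular": [0, 0, 0], "fingers": 28}
    - {"linear": [0, 0, 4], "angular": [0, 0, 0], "fingers": 28}
    - {"linear": [0, 0, 0], "angular": [0, 0, 0], "fingers": 28}
    - {"linear": [0, 0, 1], "angular": [0, 0, 0], "fingers": 28}
    - {"linear": [0, 0, 0], "angular": [0, 0, 0], "fingers": 28}

```text
time_s: 23.05
ee_pos: [0.6345, 0.1748, 0.0081]
tool_rot: [-3.14, 0.001, -1.712]
wrist_force: [-3.0, 1.2, 7.4]
opening: 0.414
gripper_force: 25.8
```

Request:
arm_command:
  deltas:
    - {"linear": [0, 0, 0], "angular": [0, 0, 0], "fingers": 38}
    - {"linear": [0, 0, 0], "angular": [0, 0, 0], "fingers": 44}
    - {"linear": [0, 0, 0], "angular": [0, 0, 0], "fingers": 48}
    - {"linear": [0, 0, 0], "angular": [0, 0, 0], "fingers": 48}
    - {"linear": [0, 0, -10], "angular": [0, 0, 0], "fingers": 48}
    - {"linear": [0, 0, -45], "angular": [0, 0, 0], "fingers": 48}
    - {"linear": [0, 0, -45], "angular": [0, 0, 0], "fingers": 60}
    - {"linear": [0, 0, -45], "angular": [0, 0, 0], "fingers": 60}
    - {"linear": [21, 4, 0], "angular": [0, 0, 0], "fingers": 60}
    - {"linear": [42, 8, 0], "angular": [0, 0, 0], "fingers": 60}
    - {"linear": [42, 9, 0], "angular": [0, 0, 0], "fingers": 60}
    - {"linear": [42, 8, 0], "angular": [0, 0, 0], "fingers": 60}
    - {"linear": [42, 9, 0], "angular": [0, 0, 0], "fingers": 60}
    - {"linear": [42, 8, 0], "angular": [0, 0, 0], "fingers": 60}
    - {"linear": [42, 9, 0], "angular": [0, 0, 0], "fingers": 60}
    - {"linear": [42, 8, 0], "angular": [0, 0, 0], "fingers": 60}
    - {"linear": [42, 9, 0], "angular": [0, 0, 0], "fingers": 60}
    - {"linear": [42, 8, 0], "angular": [0, 0, 0], "fingers": 60}
    - {"linear": [23, 5, 0], "angular": [0, 0, 6], "fingers": 60}
    - {"linear": [0, 0, 0], "angular": [0, 0, 0], "fingers": 60}

```text
time_s: 25.05
ee_pos: [0.4892, -0.2338, 0.1523]
tool_rot: [-3.141, -0.0, -1.823]
wrist_force: [0.8, 0.0, 0.1]
opening: 0.705
gripper_force: 0.0
```

```bash
python3 - <<'E'
from h import *
go([.491,-.2312,.003],-104.1)
f=arm.grab_frame("wrist"); _,cs=blobs(f)
for c in cs:
    p=cen(c); w=plane(f,p,.005)
    if 300<cv2.contourArea(c)<4000 and .3<w[0]<.56: print(p,w,cv2.contourArea(c),cv2.minAreaRect(np.array([plane(f,p[0],.005)[:2]*1000 for p in c],np.float32)))
E
```

```text
at [ 0.4892 -0.2338  0.1523] [-179.95   -0.02 -104.45] t 25.05 j [-0.0745 -0.11   -0.2052  0.0005 -1.4748 -0.1777]
delta mm [ -3.   -1.  149.3] ('turn', np.float64(-0.345232451893537))
[324.8524 287.4726] [ 0.465  -0.1224  0.005 ] 2167.5 ((463.5643005371094, -120.74282836914062), (82.15258026123047, 38.13819122314453), 83.88347625732422)
[386.0844 265.1143] [ 0.3997 -0.1319  0.005 ] 1260.0 ((399.3510437011719, -133.76524353027344), (36.217567443847656, 81.41802978515625), 33.779232025146484)
[276.1738 195.8178] [ 0.4894 -0.2297  0.005 ] 1471.0 ((489.6826171875, -228.88075256347656), (53.113609313964844, 26.44948387145996), 76.25403594970703)
```

Request:
arm_command:
  deltas:
    - {"linear": [-3.5, 0, 20], "angular": [0, 0, -0.5], "fingers": 60}
    - {"linear": [0, 0, 40], "angular": [0, 0, 0], "fingers": 60}
    - {"linear": [0, 0, 40], "angular": [0, 0, 0], "fingers": 50}
    - {"linear": [0, 0, 30], "angular": [0, 0, 0], "fingers": 50}
    - {"linear": [0, 0, 15], "angular": [0, 0, 0], "fingers": 50}
    - {"linear": [0, 0, 5], "angular": [0, 0, 0], "fingers": 50}
    - {"linear": [0, 0, 0], "angular": [0, 0, 0], "fingers": 40}
    - {"linear": [0, 0, 0], "angular": [0, 0, 0], "fingers": 32}
    - {"linear": [0, 0, 0], "angular": [0, 0, 0], "fingers": 24}
    - {"linear": [0, 0, 0], "angular": [0, 0, 0], "fingers": 18}
    - {"linear": [0, 0, 0], "angular": [0, 0, 0], "fingers": 18}
    - {"linear": [0, 0, 0], "angular": [0, 0, 0], "fingers": 18}
    - {"linear": [0, 0, 0], "angular": [0, 0, 0], "fingers": 18}

```text
time_s: 26.4
ee_pos: [0.4925, -0.2281, 0.0034]
tool_rot: [-3.138, 0.0, -1.808]
wrist_force: [0.2, 1.7, 6.1]
opening: 0.294
gripper_force: 25.2
```

```bash
python3 - <<'E'
from h import *
go([.6331,.0013,.09],-90.63);print(arm.get_obs()["opening"]*85.4)
f=arm.grab_frame("wrist"); cv2.imwrite("pics/w4.png",f["img"])
E
```

```text
at [ 0.4925 -0.2281  0.0034] [-179.8     0.   -103.58] t 26.4 j [-0.0629 -0.0194 -0.3976  0.0006 -1.1891 -0.1744]
delta mm [-256.   -83.1  -86.3] ('turn', np.float64(-12.951487520359876))
25.139635933092006
```

View pics/w4.png

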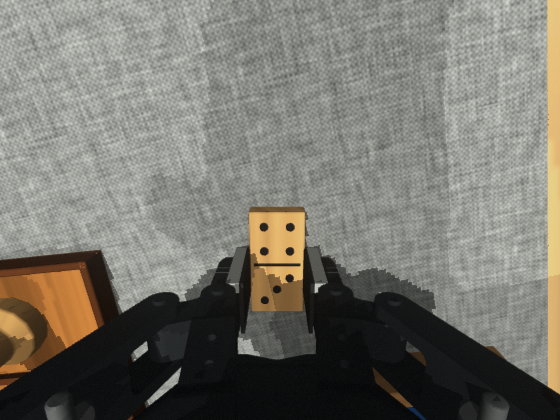

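The domino is gripped squarely across its width, pips up, at (277,260).

Request:
arm_command:
  deltas:
    - {"linear": [0, 0, -10], "angular": [0, 0, 0], "fingers": 18}
    - {"linear": [0, 0, -35], "angular": [0, 0, 0], "fingers": 18}
    - {"linear": [0, 0, -35], "angular": [0, 0, 0], "fingers": 18}
    - {"linear": [0, 0, 0], "angular": [0, 0, -6.5], "fingers": 18}
    - {"linear": [0, 0, 0], "angular": [0, 0, -6.5], "fingers": 18}
    - {"linear": [-19, -11, 0], "angular": [0, 0, 0], "fingers": 18}
    - {"linear": [-39, -23, 0], "angular": [0, 0, 0], "fingers": 18}
    - {"linear": [-39, -23, 0], "angular": [0, 0, 0], "fingers": 18}
    - {"linear": [-39, -23, 0], "angular": [0, 0, 0], "fingers": 18}
    - {"linear": [-39, -23, 0], "angular": [0, 0, 0], "fingers": 18}
    - {"linear": [-39, -23, 0], "angular": [0, 0, 0], "fingers": 18}
    - {"linear": [-17, -12, 0], "angular": [0, 0, 0], "fingers": 18}
    - {"linear": [0, 0, 0], "angular": [0, 0, 0], "fingers": 18}
    - {"linear": [0, 0, 20], "angular": [0, 0, 0], "fingers": 18}
    - {"linear": [0, 0, 30], "angular": [0, 0, 0], "fingers": 18}
    - {"linear": [0, 0, 14], "angular": [0, 0, 0], "fingers": 18}
    - {"linear": [0, 0, 0], "angular": [0, 0, 0], "fingers": 18}
    - {"linear": [0, 0, 0], "angular": [0, 0, 0], "fingers": 18}

```text
time_s: 28.25
ee_pos: [0.632, 0.0011, 0.0184]
tool_rot: [-3.141, -0.0, -1.582]
wrist_force: [-0.2, -0.3, 1.0]
opening: 0.298
gripper_force: 24.7
```

```bash
python3 - <<'E'
from h import *
go([.6331,.0013,.0074],-90.63)
E
```

```text
at [0.632  0.0011 0.0184] [-179.95   -0.03  -90.62] t 28.25 j [ 0.3184  0.1997 -0.1342  0.0007 -1.2362 -0.3294]
delta mm [-0.2 -1.1 11.1] ('turn', np.float64(0.013763183342575758))
```

Request:
arm_command:
  deltas:
    - {"linear": [0, -1, 7], "angular": [0, 0, 0], "fingers": 18}
    - {"linear": [0, 0, 3], "angular": [0, 0, 0], "fingers": 18}
    - {"linear": [0, 0, 0], "angular": [0, 0, 0], "fingers": 18}
    - {"linear": [0, 0, 1], "angular": [0, 0, 0], "fingers": 18}
    - {"linear": [0, 0, 0], "angular": [0, 0, 0], "fingers": 18}

```text
time_s: 28.75
ee_pos: [0.6329, 0.0017, 0.0075]
tool_rot: [-3.141, -0.0, -1.581]
wrist_force: [-2.7, 0.2, 5.7]
opening: 0.293
gripper_force: 25.3
```

Set down. I'll release, rise and back off toward the robot to get a clear view.

Request:
arm_command:
  deltas:
    - {"linear": [0, 0, 0], "angular": [0, 0, 0], "fingers": 28}
    - {"linear": [0, 0, 0], "angular": [0, 0, 0], "fingers": 34}
    - {"linear": [0, 0, 0], "angular": [0, 0, 0], "fingers": 42}
    - {"linear": [0, 0, 0], "angular": [0, 0, 0], "fingers": 42}
    - {"linear": [0, 0, -10], "angular": [0, 0, 0], "fingers": 42}
    - {"linear": [0, 0, -40], "angular": [0, 0, 0], "fingers": 42}
    - {"linear": [0, 0, -45], "angular": [0, 0, 0], "fingers": 42}
    - {"linear": [0, 0, -45], "angular": [0, 0, 0], "fingers": 42}
    - {"linear": [0, 0, -45], "angular": [0, 0, 0], "fingers": 42}
    - {"linear": [0, 40, 0], "angular": [0, 0, 0], "fingers": 42}
    - {"linear": [0, 45, 0], "angular": [0, 0, 0], "fingers": 42}
    - {"linear": [0, 45, 0], "angular": [0, 0, 0], "fingers": 42}
    - {"linear": [0, 45, 0], "angular": [0, 0, 0], "fingers": 42}
    - {"linear": [0, 20, 0], "angular": [0, 0, 0], "fingers": 42}
    - {"linear": [0, 0, 0], "angular": [0, 0, 0], "fingers": 42}
    - {"linear": [0, 0, 0], "angular": [0, 0, 0], "fingers": 42}
    - {"linear": [0, 0, 0], "angular": [0, 0, 0], "fingers": 42}

```text
time_s: 30.45
ee_pos: [0.4381, 0.0037, 0.1915]
tool_rot: [-3.142, 0.0, -1.582]
wrist_force: [0.2, -0.2, -0.2]
opening: 0.49
gripper_force: 0.0
```

```bash
python3 - <<'E'
from h import *
f=arm.grab_frame("scene"); cv2.imwrite("pics/s3.png",cv2.resize(f["img"][160:310,130:430],None,fx=2.6,fy=2.6,interpolation=cv2.INTER_CUBIC))
E
```

```text
(no output)
```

View pics/s3.png

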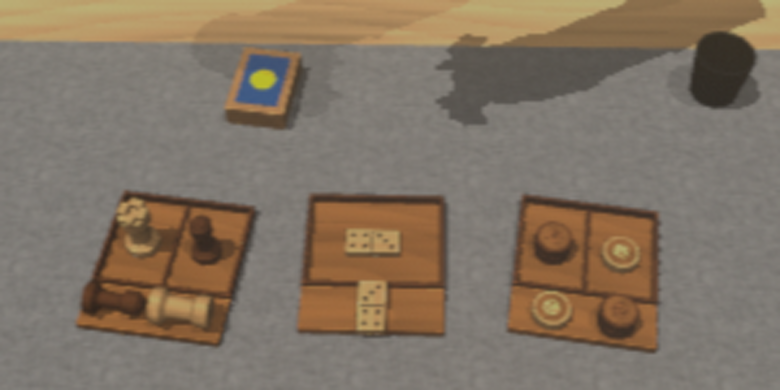

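All five pieces sit flat or upright, each in its own bay: rook (137,235), pawn (205,240), domino (372,241), king (553,242), man (621,252). The card box and dice cup have not moved.

```bash
python3 -c "
from rig import arm
print(arm.hand_in())"
```

```text
the job is handed in; nothing more can be done
None
```

The job is handed in: all five pieces were set down in their matching trays at about 30 s of robot time, with the dice cup and card box left where they were; the hand-in returned no verdict.

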